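# Clip a painted panel to the drawing board

### The job

Throw the clip's lever fully back so that its sprung jaw stays open, slide the painted panel along the drawing board under the jaw until it sits square against both stops, roughly centred on the clip, then throw the lever forward again so that the jaw springs shut on the panel. Leave the pastel box, water pot and tape roll where they are.

Things in the scene. Friction and masses are not known exactly. Their poses are not given: they have to be found in the camera images.
- board: Plywood board fixed to the table, 300 (x) by 220 (y) by 12 mm; origin at centre of underside, z up, x along it towards the clip (away from the robot). Two dark steel stops, 18 mm wide, 14 mm tall, at y = +-45 mm, faces at x = 60 mm looking to -x. Behind and between them the steel clip: cheeks at y = +-36, x = 66 to 98 mm, top 54 mm above the underside; jaw and lever between them.
- stops_mid (a point): Point on the board's top face (12 mm above the underside) midway between the two stops, in line with their faces: board x = 60, y = 0 mm. Axes as the board's.
- panel: Wooden painting panel, landscape on its face, 100 (x) by 140 (y) by 10 mm, about 0.1 kg, loose on the board; origin at centre of underside, x towards the clip. Home (far edge on both stops) its origin is at board x = 10, z = 12 mm. It starts 38 to 58 mm short of that, up to 12 mm off centre, turned up to 0.25 rad. Too wide to grasp: push its near edge.
- lever (a joint): Clip lever angle (rad); hinge along board y at board x = 73, 45 mm above the underside; 65 mm long. 0: leans 0.81 rad from upright to -x, clip shut. 1.52: leans 0.71 rad to +x, jaw open. Dead centre 1.17: past it the spring carries it to 1.52 and it stays; pushed back below it, it springs shut, resting near 0.26 with the panel in the jaw. Up to 0.3 N m to open, 0.15 to close.
- lever_grip (a point): Centre of the lever's black grip, 50 mm from its hinge: a block 28 mm wide (board y), 11 mm thick, 30 mm long at the lever's end; shut fingers can push it from either side. Lever at 0: at board x = 37 mm, 80 mm above the underside; lever at 1.52: x = 105, 83 mm above it; y = 0. Upright, the tip is 110 mm above it.
- jaw (a joint): Angle (rad) of the sprung steel jaw, a 62 mm wide plate hinged at board x = 85, 28 mm above the underside, reaching 50 mm to -x with a turned-down lip. 0: lip on the bare board; 0.47: open, lip 23 mm above the board's top (lever at 1.52); about 0.21: resting on the panel. The lever lifts it through a link.
- pastels: Open cardboard box of pastel sticks, 200 by 150 by 45 mm, 0.7 kg, on the table beside the board; origin at the centre of its underside. Bystander.
- pot: Empty grey plastic water pot, 72 mm across, 85 mm tall, on the table beside the board; origin at the centre of its underside. Bystander.
- tape: Roll of paper tape lying flat, 92 mm across, 24 mm tall, on the table beside the board; origin at the centre of its underside. Bystander.

How it is judged:
On the way, in this order (a step that is already met when the one before it is completed fails the run):
1. the lever is thrown back and the jaw is open (value of joint lever above 1.35 rad and value of joint jaw above 0.4 rad), for 0.2 s.
2. with the jaw open, the panel is slid home, square against both stops (value of joint lever above 1.35 rad and x of panel in the frame of board above 0.006 m and y of panel in the frame of board between -0.025 and 0.025 m and angle between the x axis of panel and the x axis of board, either way round below 0.06 rad), for 0.2 s.
At the end, for the whole second after the job is handed in: The lever is forward (below 0.45 rad) and the jaw rests on the panel (0.15 to 0.3 rad); the panel lies flat on the board, within 4 mm of touching the stops, within 25 mm of centred on the clip and square to the board within 0.06 rad; panel and lever are at rest (value of joint lever below 0.45 rad and value of joint jaw between 0.15 and 0.3 rad and x of panel in the frame of board between 0.006 and 0.014 m and y of panel in the frame of board between -0.025 and 0.025 m and z of panel in the frame of board below 0.015 m and angle between panel's own z axis and vertical below 0.05 rad and angle between the x axis of panel and the x axis of board, either way round below 0.06 rad and linear speed of panel below 0.02 m/s and velocity of joint lever between -0.1 and 0.1 rad/s).
It fails at once if the pastel box is shifted by more than 20 mm (distance of pastels from where it was at the start of the episode above 0.02 m).
It fails at once if the water pot is shifted by more than 20 mm (distance of pot from where it was at the start of the episode above 0.02 m).
It fails at once if the tape roll is shifted by more than 20 mm (distance of tape from where it was at the start of the episode above 0.02 m).
It also fails if it takes over 64 s, if anything falls off the work surface, if the arm or the gripper's body presses on something with over 40 N, if the wrist force passes 120 N, or if a joint passes its speed limit or range.

### The arm

A 6-joint arm with a two-finger parallel gripper is mounted at the origin on the work surface. World frame = base frame: x ahead of the robot, y to its left, z up, the work surface at z = 0. Lengths are in m, angles in rad, forces in N, time in s.
With the tool pointing down it reaches from about 0.35 to 0.875 m from the base axis. Payload 4.2 kg.
Tool frame: the origin (TCP) lies at the centre of the arm's flange, where the gripper is bolted on; the fingertips stand 173 mm ahead of it and the grasp point (between the pads) lies 155 mm ahead of it; z points along the fingers, y is the direction in which the jaws open and shut (so a half turn about z gives the same grasp; the last joint's range is limited). The gripper opens to 85 mm and grips with 20 to 120 N. Pads are 22 mm wide; open, the fingers measure 114 mm over their backs; the gripper's body (76 mm by 85 mm) begins 54 mm behind the grasp point. The pads swing forward as they close: fully open they stand 13 mm farther back than shut.
Start: joints at [1.576, 0.385, 0.008, 0, -1.194, -0.259], TCP at [0.157, 0.605, 0.405] pointing down, gripper open.
Joint ranges: [-3.14, 3.14], [-1.21, 2.06], [-1.07, 1.41], [-3.16, 2.05], [-2.99, -0.16], [-3.1, 3.1]. Speed limits (rad/s): [2.79, 2.79, 3.14, 3.14, 3.14, 3.14].

### API

Orientations are given as a unit quaternion [x, y, z, w].
In Python, from rig import monitor, imaging, job gives the robot as it stands.
- The arm moves only by the shell command python3 -m crank 'ROWS' [FORCE]. ROWS is JSON, a list of rows, each a list of 7 numbers: the opening in per cent of the stroke, from 0 (shut) to 100 (fully open), then the shift along the tool's x, y, z in mm, then the turn, a rotation vector about the tool's x, y, z in degrees. A call has 1 to 12 rows; each row shifts and turns the commanded pose from where the row before left it, along the tool's axes as they then stand; what a row does not reach is not made up. A row lasts 1/8 s, in which the tool goes at most 62.5 mm and 10.7 degrees, less where a joint would pass 70% of its speed; a pose out of reach is approached as far as the arm can. A call with a gripper value outside its range is refused whole. The fingers move at their own pace and stop on an object; FORCE is the grip in N (left out, the last holds). Time passes only in rows, so rows that do not move let the fingers close. It gives the time, the measured TCP pose, the force and the opening at its end, in the units of the state.
- monitor.state(): the state, without advancing time (a new reading comes with each control period).
- imaging.snapshot(name): name is "scene" or "top" or "wrist"; returns the picture (384x512x3 uint8, red, green, blue); there is no depth.
- imaging.calibration(name): a dict with "fx", "fy", "cx", "cy" (pixels), "camera_from_world" (4x4, takes a point from world to camera coordinates). Camera axes: x right, y down, z forward; pixel columns grow to the right and rows downward; lengths in m; the calibration is good to about 2 mm. A picture is of the moment at which its call begins: read the wrist's pose just before it. calibration takes no time and is no camera call; for the wrist camera it gives the pose at the moment of the call.
- job.job_done(): hands the job in, once; it reports no verdict.
The state is a dict: "time": time; "q": joint angles; "dq": joint speeds; "tau": joint torques, N m; "tool_pos": TCP position; "eef_rot": TCP orientation; "contact_force": force on the tool from outside, world axes, zero at the start; "moment": the same for the moment, N m; "opening": finger opening in m.
Only numpy, scipy, OpenCV 4.12 (cv2) and the standard library are available. Lean on these libraries where they do the work, as an engineer would, in place of code of your own. Each camera call takes 0.05 s, during which the arm holds its last target.

## Working session

There is one attempt and no reset: what is moved stays moved. The work goes in short steps, Python scripts to look and compute and a shell command to move; the robot and the scene stay as the last step left them, time stands still between calls to the robot, and variables do not carry over. Pictures are saved under pics/ and viewed, and the job is handed in when it is done.

```bash
mkdir -p pics; ls
python3 - <<'E'
from rig import monitor, imaging
import cv2
print(monitor.state())
for n in ["scene","top","wrist"]:
    im=imaging.snapshot(n); cv2.imwrite(f"pics/{n}0.png",im[:,:,::-1]); c=imaging.calibration(n); print(n,c)
E
```

```text
pics
{'time': 0.0, 'q': array([ 1.57555749e+00,  3.85599359e-01,  6.62846728e-03, -5.53399790e-04,
       -1.19401119e+00, -2.58585814e-01]), 'dq': array([-0.00136732,  0.00136535,  0.00098969,  0.00054672,  0.00050594,
        0.00271352]), 'tau': array([ 7.51631560e-04, -3.92286408e+01,  1.88400131e+01,  4.18606639e+00,
       -4.56734007e-03, -6.77950922e-06]), 'tool_pos': array([0.15685831, 0.60478794, 0.40358828]), 'eef_rot': array([ 9.91943883e-01, -1.26673093e-01, -1.11464646e-04,  1.11718435e-03]), 'contact_force': array([0.06563019, 0.42295576, 1.33988404]), 'moment': array([-0.0008678 ,  0.02801458, -0.02885743]), 'opening': 0.08539459871372762}
scene {'fx': 499.11585950434016, 'fy': 499.11585950434016, 'cx': 261.985401841301, 'cy': 192.86302671070408, 'camera_from_world': array([[-0.52258954,  0.85252976, -0.00965248,  0.24970324],
       [ 0.47199583,  0.2798619 , -0.83600075, -0.21000859],
       [-0.71001416, -0.44144118, -0.5486434 ,  1.53130176],
       [ 0.        ,  0.        ,  0.        ,  1.        ]])}
top {'fx': 381.30662237161073, 'fy': 381.30662237161073, 'cx': 257.43804374113523, 'cy': 194.25457820601983, 'camera_from_world': array([[ 0.01171707, -0.99988994, -0.00909995,  0.05891201],
       [-0.98608131, -0.01004487, -0.16596011,  0.57540064],
       [ 0.16585044,  0.01091785, -0.98609048,  0.74775784],
       [ 0.        ,  0.        ,  0.        ,  1.        ]])}
wrist {'fx': 325.11872324982755, 'fy': 325.11872324982755, 'cx': 254.3716148658206, 'cy': 186.30203748844372, 'camera_from_world': array([[-0.25082041, -0.96803073,  0.00237042,  0.62243191],
       [-0.93092812,  0.241877  ,  0.27362083, -0.03690909],
       [-0.26544672,  0.066423  , -0.96183472,  0.37829758],
       [ 0.        ,  0.        ,  0.        ,  1.        ]])}
```

View pics/scene0.png

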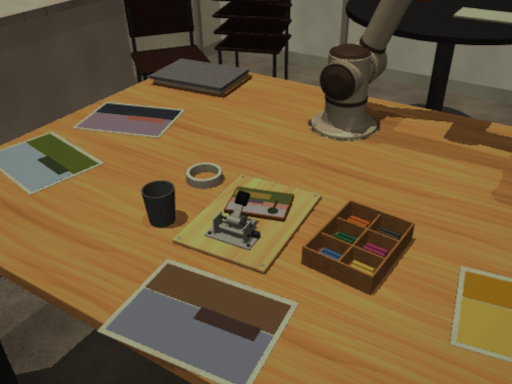

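View pics/top0.png

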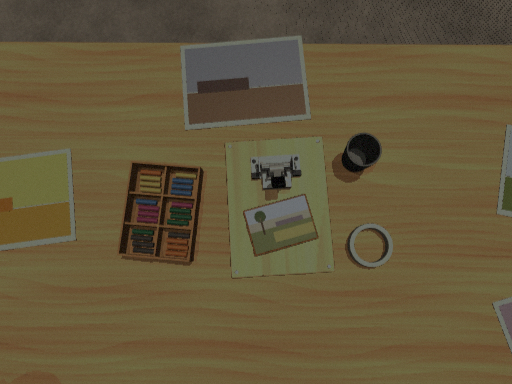

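View pics/wrist0.png

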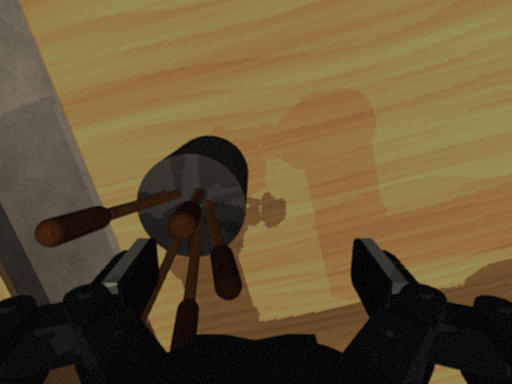

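The top view shows the board at cols 225–332, rows 138–278, with the clip at (275,170) and the panel turned at about (280,225). The pastel box is on the left, the pot and tape on the right. I'll enlarge it.

Run:
```python
import cv2
im=cv2.imread("pics/top0.png")
c=im[130:285,215:345]; c=cv2.convertScaleAbs(c,alpha=1.6)
cv2.imwrite("pics/topc0.png",cv2.resize(c[:78],None,fx=6,fy=6,interpolation=cv2.INTER_CUBIC))
cv2.imwrite("pics/topc1.png",cv2.resize(c[58:],None,fx=6,fy=6,interpolation=cv2.INTER_CUBIC))
```

```text
(no output)
```

View pics/topc0.png

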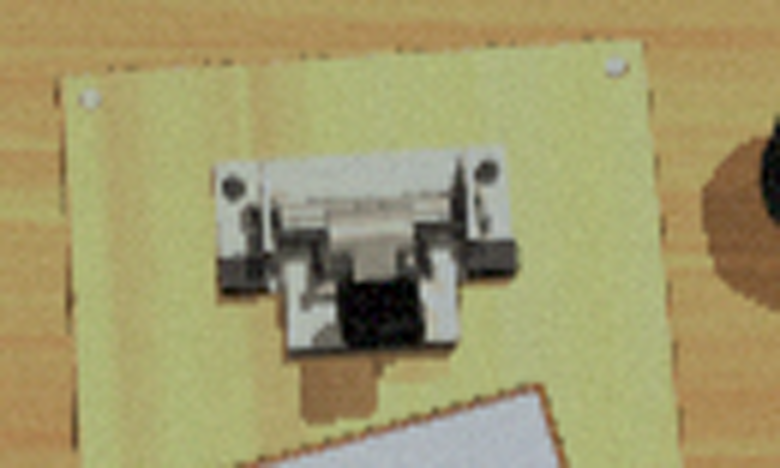

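View pics/topc1.png

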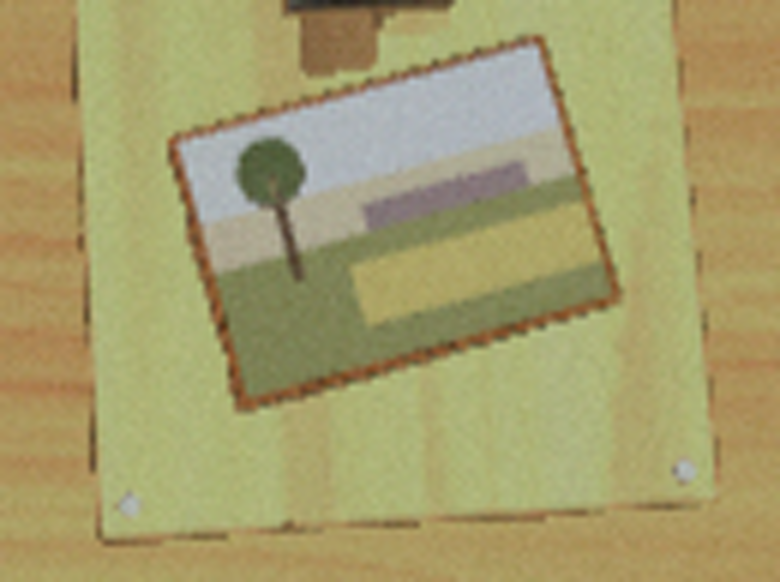

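Board corners: crop 0 (62,75) and (643,40), crop 1 (102,538) and (716,498). Panel corners in crop 1: (175,138), (542,38), (620,296), (240,408). The lever grip is at crop 0 (380,312), and the stop front faces are near (245,297) and (490,275).

```bash
cat > h.py <<'E'
import numpy as np, cv2
from scipy.spatial.transform import Rotation as R
def ray(c,px,z):
    T=c["camera_from_world"];Rm=T[:3,:3];o=-Rm.T@T[:3,3]
    d=Rm.T@np.array([(px[0]-c["cx"])/c["fx"],(px[1]-c["cy"])/c["fy"],1])
    return o+d*(z-o[2])/d[2]
def fit(local,world):
    l=np.array(local,float);w=np.array(world)[:,:2]
    lc=l.mean(0);wc=w.mean(0);a=l-lc;b=w-wc
    th=np.arctan2((a[:,0]*b[:,1]-a[:,1]*b[:,0]).sum(),(a*b).sum())
    M=np.array([[np.cos(th),-np.sin(th)],[np.sin(th),np.cos(th)]])
    t=wc-M@lc
    return t,th,np.linalg.norm((l@M.T+t)-w,axis=1)
E
python3 - <<'E'
from h import *
from rig import imaging
c=imaging.calibration("top")
f=lambda u,v,o:((u+.5)/6-.5+215,(v+.5)/6-.5+o)
B=[ray(c,f(*p),.012) for p in [(62,75,130),(643,40,130),(716,498,188),(102,538,188)]]
t,th,r=fit([(.15,.11),(.15,-.11),(-.15,-.11),(-.15,.11)],B);print("board",t,th,r)
P=[ray(c,f(*p),.022) for p in [(175,138,188),(542,38,188),(620,296,188),(240,408,188)]]
tp,tq,rp=fit([(.05,.07),(.05,-.07),(-.05,-.07),(-.05,.07)],P);print("panel",tp,tq,rp)
M=np.array([[np.cos(th),-np.sin(th)],[np.sin(th),np.cos(th)]])
print("panel in board",M.T@(tp-t),tq-th)
for n,p,z in [("grip",(380,312,130),.085),("stopL",(245,297,130),.012),("stopR",(490,275,130),.012),("stopLtop",(243,262,130),.026),("stopRtop",(488,243,130),.026)]:
    print(n,M.T@(ray(c,f(*p),z)[:2]-t))
print("corners board", [M.T@(p[:2]-t) for p in P])
E
```

```text
board [0.55861502 0.02085205] 0.07252667620698008 [0.00242437 0.00253934 0.00305754 0.00242629]
panel [0.51542227 0.01602   ] 0.2802017890660943 [0.00279376 0.00198475 0.00274525 0.00065445]
panel in board [-0.04342935 -0.00168946] 0.2076751128591142
grip [0.03620686 0.00066614]
stopL [0.05945544 0.0454169 ]
stopR [ 0.06204608 -0.04477223]
stopLtop [0.06944556 0.04534039]
stopRtop [ 0.07089858 -0.04345672]
corners board [array([-0.00987524,  0.07448433]), array([ 0.01807972, -0.05915612]), array([-0.07558044, -0.07906166]), array([-0.10634143,  0.0569756 ])]
```

The fits agree: board sides within 3 mm, grip at (36,1), stops at x≈60. The board sits at (0.5586, 0.0209) with yaw 0.0725. The panel is at board (-43,-2), turned 0.208 rad. Next I align the tool with the board and travel towards it at height.

```bash
python3 -m crank '[[0,0,0,0,0,0,-9.4],[0,0,0,0,0,0,-9.35],[0,25,43.5,0,0,0,0],[0,25,43.5,0,0,0,0],[0,25,43.5,0,0,0,0],[0,25,43.5,0,0,0,0],[0,25,43.5,0,0,0,0],[0,25,43.5,0,0,0,0],[0,25,43.5,0,0,0,0],[0,25,43.5,0,0,0,0],[0,25,43.5,0,0,0,0],[0,0,0,0,0,0,0]]'
cat > w.py <<'E'
from h import *
from rig import monitor
def where():
    s=monitor.state();t=np.array([.5586,.0209]);th=.0725
    M=np.array([[np.cos(th),-np.sin(th)],[np.sin(th),np.cos(th)]])
    X=R.from_quat(s["eef_rot"]).as_matrix()
    print("t",round(s["time"],2),"board mm",np.round(1e3*(M.T@(s["tool_pos"][:2]-t)),1),"z",round(s["tool_pos"][2]*1e3,1),"yaw err deg",np.degrees(np.arctan2(X[1,0],X[0,0])-th).round(2),"tilt",X[:,2].round(3),"F",s["contact_force"].round(1),"op",s["opening"].round(4))
if __name__=="__main__": where()
E
python3 w.py
```

```text
time: 1.65
tool_pos: [0.411, 0.2287, 0.4045]
eef_rot: [0.999, 0.034, -0.0, 0.0]
contact_force: [0.2, 1.2, 1.1]
opening: 0.0002Traceback (most recent call last):
  File "w.py", line 8, in <module>
    if __name__=="__main__": where()
                             ~~~~~^^
  File "w.py", line 7, in where
    print("t",round(s["time"],2),"board mm",np.round(1e3*(M.T@(s["tool_pos"][:2]-t)),1),"z",round(s["tool_pos"][2]*1e3,1),"yaw err deg",np.degrees(np.arctan2(X[1,0],X[0,0])-th).round(2),"tilt",X[:,2].round(3),"F",s["contact_force"].round(1),"op",s["opening"].round(4))
                                                                                                                                                                                                                                                      ^^^^^^^^^^^^^^^^^^
AttributeError: 'float' object has no attribute 'round'
```

```bash
sed -i 's/s\["opening"\].round(4)/round(s["opening"],4)/' w.py; python3 w.py
```

```text
t 1.65 board mm [-132.2  217.9] z 404.5 yaw err deg -0.23 tilt [-0.001 -0.001 -1.   ] F [0.2 1.2 1.1] op 0.0002
```

```bash
python3 -m crank '[[0,24,44,0,0,0,-0.2],[0,24,44,0,0,0,0],[0,24,44,0,0,0,0],[0,24,44,0,0,0,0],[0,24,42,0,0,0,0],[0,0,0,40,0,0,0],[0,0,0,40,0,0,0],[0,0,0,40,0,0,0],[0,0,0,30,0,0,0],[0,0,0,0,0,0,0]]'
python3 w.py
python3 - <<'E'
from h import *
from rig import imaging
for n in ["scene","top","wrist"]:
    im=imaging.snapshot(n)[:,:,::-1]
    if n=="scene": im=cv2.resize(im[150:290,160:340],None,fx=4,fy=4,interpolation=cv2.INTER_CUBIC)
    cv2.imwrite(f"pics/{n}1.png",cv2.convertScaleAbs(im,alpha=1.4))
E
```

```text
time: 2.9
tool_pos: [0.5455, 0.0234, 0.2524]
eef_rot: [0.999, 0.039, -0.003, 0.001]
contact_force: [0.2, 0.0, 0.4]
opening: -0.0003
t 2.9 board mm [-12.9   3.4] z 252.4 yaw err deg 0.29 tilt [-0.006 -0.002 -1.   ] F [0.2 0.  0.4] op -0.0003
```

View pics/scene1.png

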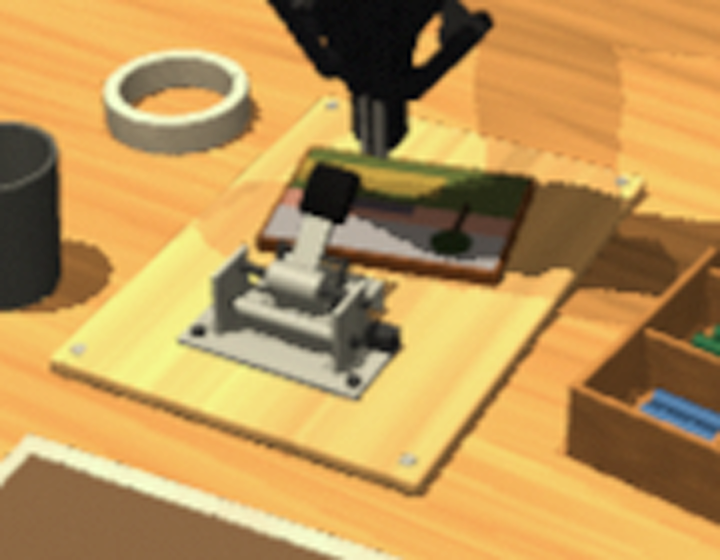

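View pics/wrist1.png

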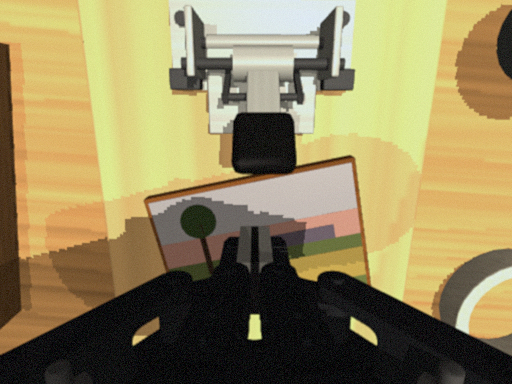

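The scene crop shows the fingertip at crop (375,157), just on the robot side of the grip at (330,193). The wrist view has the fingers in line with the grip, at cols 255 and 263. I'll check the fingertip height from the scene pixel before pushing.

Run:
```python
from h import *
from rig import imaging,monitor
c=imaging.calibration("scene");T=c["camera_from_world"]
s=monitor.state();X=R.from_quat(s["eef_rot"]).as_matrix()
for d in (.155,.160,.173):
  for dx in (-.011,.011):
    p=T[:3,:3]@(s["tool_pos"]+X@np.array([dx,0,d]))+T[:3,3]
    u=np.array([c["fx"]*p[0]/p[2]+c["cx"],c["fy"]*p[1]/p[2]+c["cy"]])
    print(d,dx,((u-[160,150])*4).round())
```

```text
0.155 -0.011 [385. 107.]
0.155 0.011 [366. 126.]
0.16 -0.011 [386. 115.]
0.16 0.011 [367. 134.]
0.173 -0.011 [386. 135.]
0.173 0.011 [367. 155.]
```

The fingertip reach when shut is confirmed at 173 mm. Now I push the lever back.

```bash
python3 -m crank '[[0,5,3,2,0,0,-0.3],[0,8,0,0,0,0,0],[0,8,0,0,0,0,0],[0,8,0,0,0,0,0],[0,8,0,0,0,0,0],[0,8,0,0,0,0,0],[0,8,0,0,0,0,0],[0,8,0,0,0,0,0]]'
python3 w.py
python3 -m crank '[[0,8,0,0,0,0,0],[0,6,0,0,0,0,0],[0,6,0,0,0,0,0],[0,6,0,0,0,0,0]]'
python3 w.py
python3 - <<'E'
from h import *
from rig import imaging
im=imaging.snapshot("scene")[:,:,::-1]
im=cv2.resize(im[150:290,160:340],None,fx=4,fy=4,interpolation=cv2.INTER_CUBIC)
cv2.imwrite("pics/s2.png",im)
E
```

```text
time: 4.05
tool_pos: [0.5879, 0.0222, 0.2527]
eef_rot: [0.999, 0.039, -0.038, 0.005]
contact_force: [-81.0, 12.4, 73.6]
opening: 0.0002
t 4.05 board mm [29.3 -0.8] z 252.7 yaw err deg 0.26 tilt [-0.075 -0.012 -0.997] F [-81.   12.4  73.6] op 0.0002
time: 4.55
tool_pos: [0.6337, 0.0269, 0.253]
eef_rot: [0.999, 0.041, 0.001, -0.0]
contact_force: [0.2, 0.6, -0.6]
opening: 0.0001
t 4.55 board mm [75.3  0.5] z 253.0 yaw err deg 0.55 tilt [ 0.001  0.    -1.   ] F [ 0.2  0.6 -0.6] op 0.0001
```

View pics/s2.png

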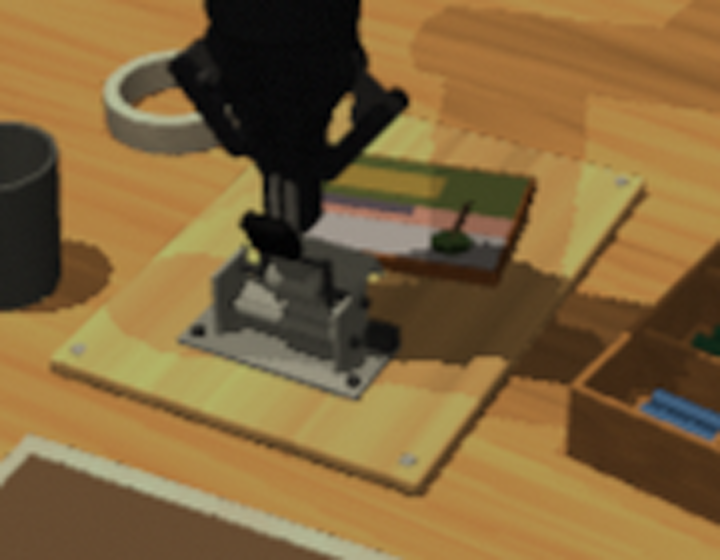

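The force peaked at about 110 N midway, as the finger wedged under the slanted grip. It is now zero, and the grip at crop (275,235) appears thrown back. I'll lift off and check.

```bash
python3 -m crank '[[0,-10,0,-10,0,0,0],[0,-20,0,-30,0,0,0],[0,-40,0,-30,0,0,0],[50,-50,0,-10,0,0,0],[100,-50,0,0,0,0,-0.5],[100,-30,0,0,0,0,0],[100,0,0,0,0,0,0],[100,0,0,0,0,0,0]]'
python3 w.py
python3 - <<'E'
from h import *
from rig import imaging
im=imaging.snapshot("scene")[:,:,::-1]
cv2.imwrite("pics/s3.png",cv2.resize(im[150:290,160:340],None,fx=4,fy=4,interpolation=cv2.INTER_CUBIC))
im=imaging.snapshot("top")[:,:,::-1]
cv2.imwrite("pics/t3.png",cv2.convertScaleAbs(cv2.resize(im[130:285,215:345],None,fx=3.8,fy=3.8,interpolation=cv2.INTER_CUBIC),alpha=1.5))
E
```

```text
time: 5.6
tool_pos: [0.4345, 0.0105, 0.3333]
eef_rot: [0.999, 0.046, 0.001, -0.0]
contact_force: [0.4, -0.5, 0.5]
opening: 0.0853
t 5.6 board mm [-124.5   -1.4] z 333.3 yaw err deg 1.07 tilt [ 0.002  0.001 -1.   ] F [ 0.4 -0.5  0.5] op 0.0853
```

View pics/s3.png

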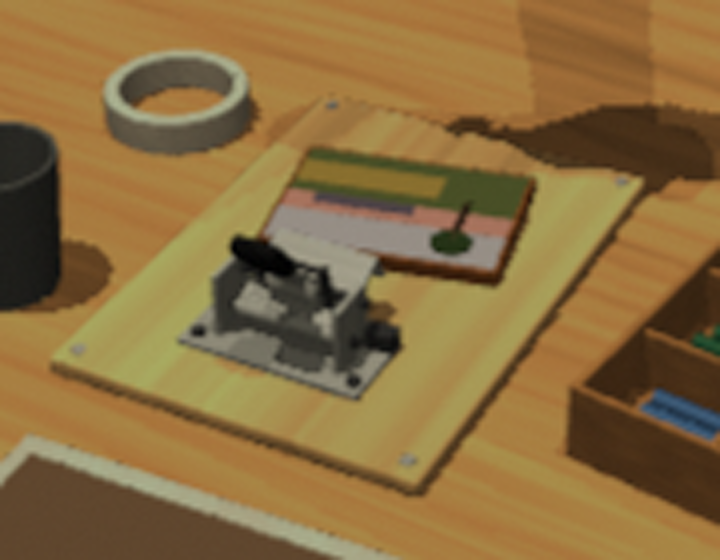

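View pics/t3.png

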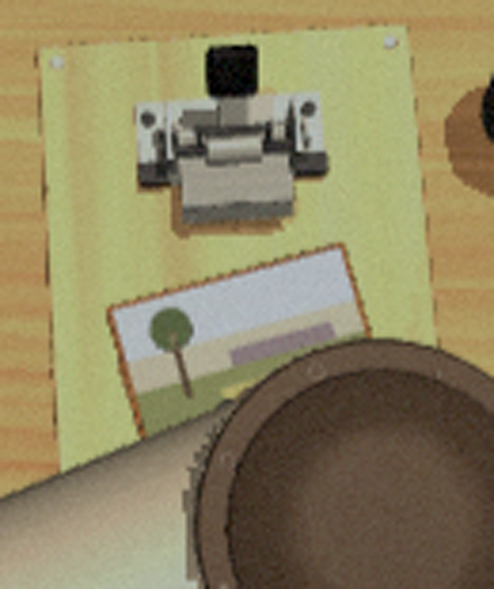

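The lever is thrown back with the grip at top crop (232,70). The jaw is lifted and the panel hasn't moved. Now I go behind the near edge with the fingers open (two-point push) and descend.

```bash
python3 -m crank '[[100,-12,0,30,0,0,1],[100,0,0,40,0,0,0],[100,0,0,40,0,0,0],[100,0,0,31,0,0,0],[100,0,0,0,0,0,0],[100,0,0,0,0,0,0]]'
python3 w.py
python3 - <<'E'
from h import *
from rig import imaging,monitor
c=imaging.calibration("scene");T=c["camera_from_world"]
s=monitor.state();X=R.from_quat(s["eef_rot"]).as_matrix()
for d in (.160,.173):
  for dy in (-.05,.05):
    p=T[:3,:3]@(s["tool_pos"]+X@np.array([0.011,dy,d]))+T[:3,3]
    u=np.array([c["fx"]*p[0]/p[2]+c["cx"],c["fy"]*p[1]/p[2]+c["cy"]])
    print(d,dy,((u-[180,120])*4.5).round())
im=imaging.snapshot("scene")[:,:,::-1]
cv2.imwrite("pics/s4.png",cv2.convertScaleAbs(cv2.resize(im[120:250,180:350],None,fx=4.5,fy=4.5,interpolation=cv2.INTER_CUBIC),alpha=1.5))
im=imaging.snapshot("wrist")[:,:,::-1]
cv2.imwrite("pics/w4.png",cv2.convertScaleAbs(im,alpha=1.5))
E
```

```text
time: 6.45
tool_pos: [0.4229, 0.0094, 0.1923]
eef_rot: [0.999, 0.037, 0.001, -0.0]
contact_force: [-0.5, 0.6, 0.4]
opening: 0.0854
t 6.45 board mm [-136.1   -1.6] z 192.3 yaw err deg 0.07 tilt [ 0.001  0.    -1.   ] F [-0.5  0.6  0.4] op 0.0854
0.16 -0.05 [513. 296.]
0.16 0.05 [345. 252.]
0.173 -0.05 [512. 316.]
0.173 0.05 [345. 272.]
```

View pics/s4.png

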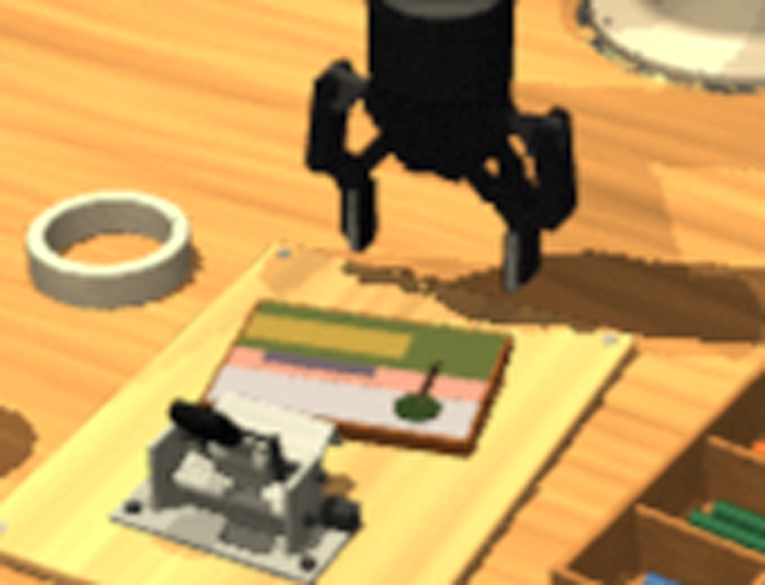

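View pics/w4.png

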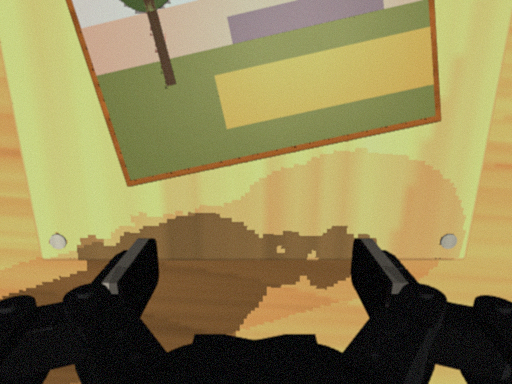

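The open fingertips are at crop (513,290) and (357,248), about 158–160 mm ahead of the flange as expected, so their height is about 33 mm. The wrist view shows the near left corner of the panel at (130,185), clear ahead of the fingers. I descend 16 mm and push.

```bash
python3 -m crank '[[100,0,1.5,8,0,0,0],[100,0,0,8.5,0,0,0],[100,0,0,0,0,0,0]]'
python3 w.py
python3 -m crank '[[100,8,0,0,0,0,0],[100,8,0,0,0,0,0],[100,8,0,0,0,0,0],[100,6,0,0,0,0,0],[100,6,0,0,0,0,0],[100,6,0,0,0,0,0],[100,6,0,0,0,0,0],[100,6,0,0,0,0,0],[100,6,0,0,0,0,0],[100,0,0,0,0,0,0]]'
python3 w.py
python3 - <<'E'
from h import *
from rig import imaging
im=imaging.snapshot("scene")[:,:,::-1]
cv2.imwrite("pics/s5.png",cv2.convertScaleAbs(cv2.resize(im[120:250,180:350],None,fx=4.5,fy=4.5,interpolation=cv2.INTER_CUBIC),alpha=1.5))
im=imaging.snapshot("wrist")[:,:,::-1]
cv2.imwrite("pics/w5.png",cv2.convertScaleAbs(im,alpha=1.5))
E
```

```text
time: 6.92
tool_pos: [0.4218, 0.0075, 0.1746]
eef_rot: [0.999, 0.037, -0.001, 0.0]
contact_force: [-0.2, -0.5, 0.3]
opening: 0.0853
t 6.92 board mm [-137.4   -3.4] z 174.6 yaw err deg 0.04 tilt [-0.002 -0.001 -1.   ] F [-0.2 -0.5  0.3] op 0.0853
time: 8.18
tool_pos: [0.4825, 0.0121, 0.1753]
eef_rot: [0.999, 0.037, 0.0, -0.0]
contact_force: [0.5, 0.1, 0.0]
opening: 0.0856
t 8.18 board mm [-76.5  -3.2] z 175.3 yaw err deg 0.05 tilt [ 0.001  0.    -1.   ] F [0.5 0.1 0. ] op 0.0856
```

View pics/s5.png

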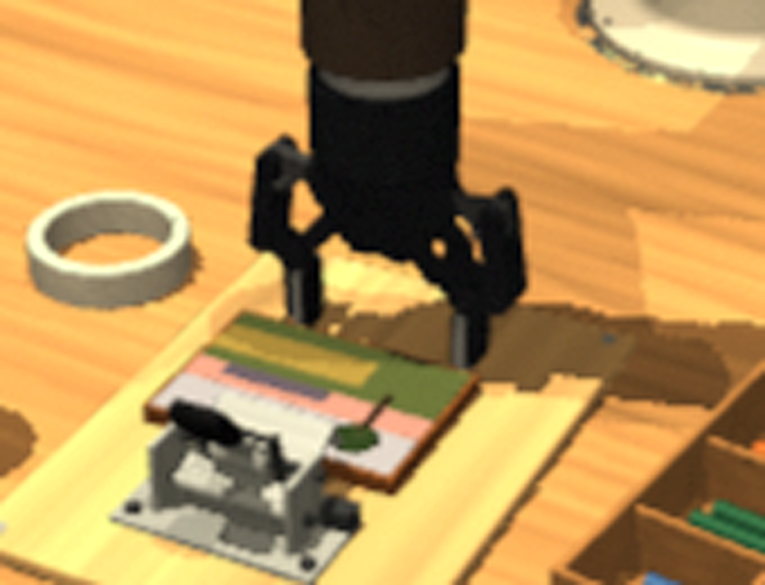

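View pics/w5.png

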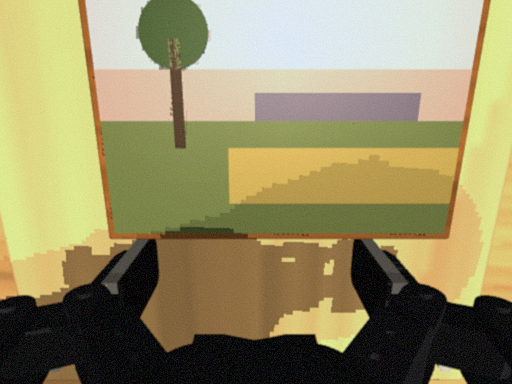

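The panel is now square to the fingers, its near edge running (112,237) to (450,237) in the wrist view. It sits somewhat right of the gripper's centre, so I'll measure the y offset.

Run:
```python
from h import *
from rig import imaging
t=np.array([.5586,.0209]);th=.0725
M=np.array([[np.cos(th),-np.sin(th)],[np.sin(th),np.cos(th)]])
c=imaging.calibration("wrist")
for p in [(110,237),(450,238)]: print((M.T@(ray(c,p,.022)[:2]-t)*1e3).round(1))
im=imaging.snapshot("top")[:,:,::-1]
cv2.imwrite("pics/t5.png",cv2.convertScaleAbs(cv2.resize(im[130:285,215:345],None,fx=3.8,fy=3.8,interpolation=cv2.INTER_CUBIC),alpha=1.5))
```

```text
[-65.8  54.6]
[-66.1 -84.1]
```

View pics/t5.png

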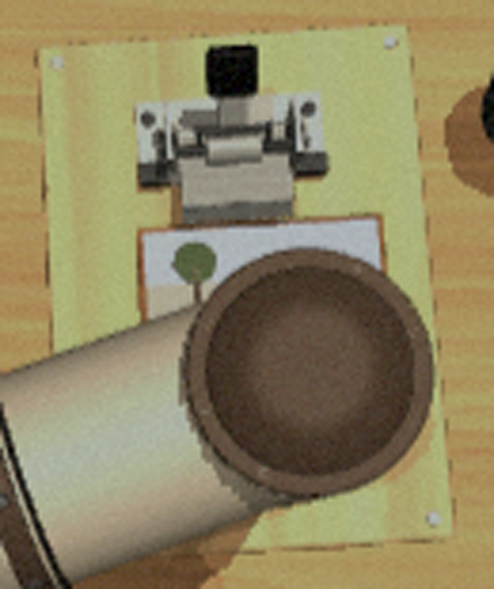

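Near edge at x = -66, width 139 mm (the check holds), centre y ≈ -15 mm. That is within the 25 mm tolerance, and a two-finger push shouldn't drift sideways. I continue to the stops, slowly at the end.

```bash
python3 -m crank '[[100,5,0,0,0,0,0],[100,5,0,0,0,0,0],[100,5,0,0,0,0,0],[100,4,0,0,0,0,0],[100,2,0,0,0,0,0],[100,0,0,0,0,0,0]]'
python3 w.py
python3 -m crank '[[100,1,0,0,0,0,0],[100,1,0,0,0,0,0],[100,0,0,0,0,0,0]]'
python3 w.py
python3 -m crank '[[100,1,0,0,0,0,0],[100,0,0,0,0,0,0]]'
python3 w.py
```

```text
time: 9.07
tool_pos: [0.5031, 0.0137, 0.1752]
eef_rot: [0.999, 0.037, 0.0, -0.0]
contact_force: [-0.3, 0.7, -0.1]
opening: 0.0851
t 9.07 board mm [-55.8  -3.2] z 175.2 yaw err deg 0.06 tilt [ 0.001  0.    -1.   ] F [-0.3  0.7 -0.1] op 0.0851
time: 9.45
tool_pos: [0.5049, 0.0138, 0.1752]
eef_rot: [0.999, 0.037, 0.0, -0.0]
contact_force: [-0.5, -0.0, 0.1]
opening: 0.085
t 9.45 board mm [-54.1  -3.2] z 175.2 yaw err deg 0.05 tilt [ 0.  0. -1.] F [-0.5 -0.   0.1] op 0.085
time: 9.7
tool_pos: [0.506, 0.0138, 0.1752]
eef_rot: [0.999, 0.037, 0.0, -0.0]
contact_force: [-0.1, 0.5, 1.2]
opening: 0.0856
t 9.7 board mm [-53.   -3.2] z 175.2 yaw err deg 0.05 tilt [ 0.  0. -1.] F [-0.1  0.5  1.2] op 0.0856
```

```bash
python3 -m crank '[[100,1,0,0,0,0,0],[100,0,0,0,0,0,0]]'
python3 w.py
python3 -m crank '[[100,1,0,0,0,0,0],[100,0,0,0,0,0,0]]'
python3 w.py
```

```text
time: 9.95
tool_pos: [0.507, 0.0139, 0.1752]
eef_rot: [0.999, 0.037, 0.0, -0.0]
contact_force: [-0.7, -0.6, -0.8]
opening: 0.0854
t 9.95 board mm [-52.   -3.2] z 175.2 yaw err deg 0.06 tilt [ 0.  0. -1.] F [-0.7 -0.6 -0.8] op 0.0854
time: 10.2
tool_pos: [0.508, 0.014, 0.1752]
eef_rot: [0.999, 0.037, 0.0, -0.0]
contact_force: [-0.3, 0.1, 0.5]
opening: 0.0852
t 10.2 board mm [-51.   -3.2] z 175.2 yaw err deg 0.06 tilt [ 0.  0. -1.] F [-0.3  0.1  0.5] op 0.0852
```

Not in contact yet. I'll keep stepping forward.

```bash
python3 -m crank '[[100,1,0,0,0,0,0],[100,0,0,0,0,0,0]]'
python3 w.py
python3 -m crank '[[100,1,0,0,0,0,0],[100,0,0,0,0,0,0]]'
python3 w.py
python3 - <<'E'
from h import *
from rig import imaging
im=imaging.snapshot("wrist")[:,:,::-1]
cv2.imwrite("pics/w6.png",cv2.convertScaleAbs(im,alpha=1.5))
im=imaging.snapshot("top")[:,:,::-1]
cv2.imwrite("pics/t6.png",cv2.convertScaleAbs(cv2.resize(im[130:220,215:345],None,fx=6,fy=6,interpolation=cv2.INTER_CUBIC),alpha=1.5))
E
```

```text
time: 10.45
tool_pos: [0.5086, 0.014, 0.1752]
eef_rot: [0.999, 0.037, -0.0, 0.0]
contact_force: [-1.3, 0.2, 1.2]
opening: 0.0857
t 10.45 board mm [-50.3  -3.3] z 175.2 yaw err deg 0.05 tilt [-0.001 -0.    -1.   ] F [-1.3  0.2  1.2] op 0.0857
time: 10.7
tool_pos: [0.509, 0.014, 0.175]
eef_rot: [0.999, 0.037, -0.001, 0.0]
contact_force: [-5.0, 0.5, 2.9]
opening: 0.0855
t 10.7 board mm [-49.9  -3.3] z 175.0 yaw err deg 0.05 tilt [-0.003 -0.001 -1.   ] F [-5.   0.5  2.9] op 0.0855
```

View pics/t6.png

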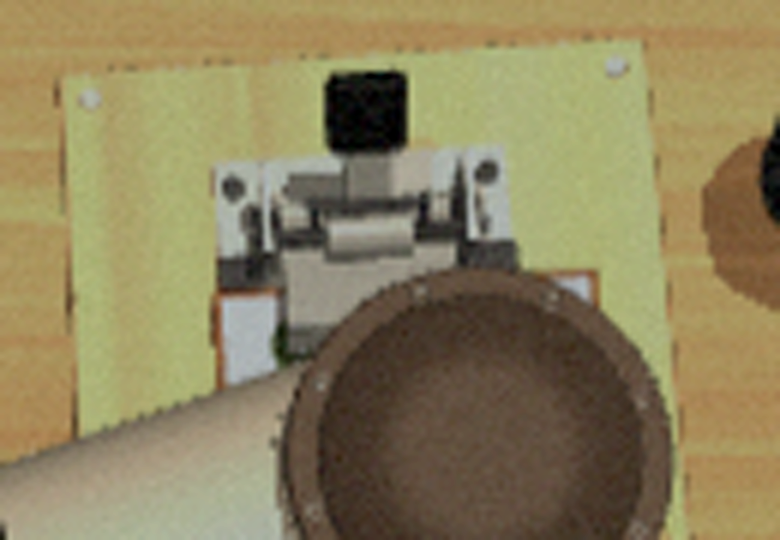

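View pics/w6.png

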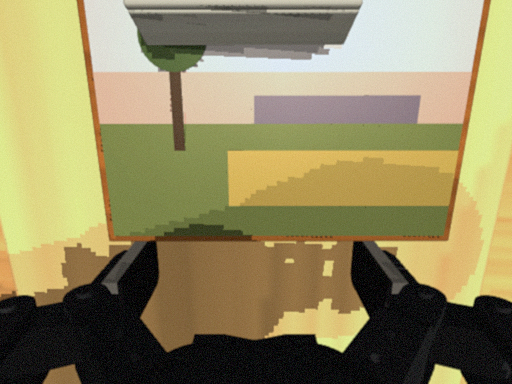

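The panel's far edge reaches the stops at crop rows 270–292 and the push force has risen to 5 N. The centre is about 15 mm right of the clip. I press 1 mm more, back off, then move around to the lever's far side at height.

```bash
python3 -m crank '[[100,1,0,0,0,0,0],[100,0,0,0,0,0,0],[100,0,0,0,0,0,0]]'
python3 w.py
python3 -m crank '[[100,-5,0,0,0,0,0],[100,-25,0,0,0,0,0],[100,-15,0,-20,0,0,0],[0,0,0,-50,0,0,0],[0,0,0,-50,0,0,0],[0,0,0,0,0,0,0],[0,0,0,0,0,0,0]]'
python3 w.py
python3 - <<'E'
from h import *
from rig import imaging
im=imaging.snapshot("wrist")[:,:,::-1]
cv2.imwrite("pics/w7.png",cv2.convertScaleAbs(im,alpha=1.5))
E
```

```text
time: 11.18
tool_pos: [0.5094, 0.0139, 0.1749]
eef_rot: [0.999, 0.037, -0.002, 0.0]
contact_force: [-7.3, 1.6, 4.2]
opening: 0.085
t 11.18 board mm [-49.6  -3.4] z 174.9 yaw err deg 0.05 tilt [-0.004 -0.001 -1.   ] F [-7.3  1.6  4.2] op 0.085
time: 12.05
tool_pos: [0.4659, 0.0109, 0.2952]
eef_rot: [0.999, 0.037, 0.001, -0.0]
contact_force: [-0.2, 0.5, 0.4]
opening: 0.0121
t 12.05 board mm [-93.2  -3.3] z 295.2 yaw err deg 0.04 tilt [ 0.001  0.001 -1.   ] F [-0.2  0.5  0.4] op 0.0121
```

View pics/w7.png

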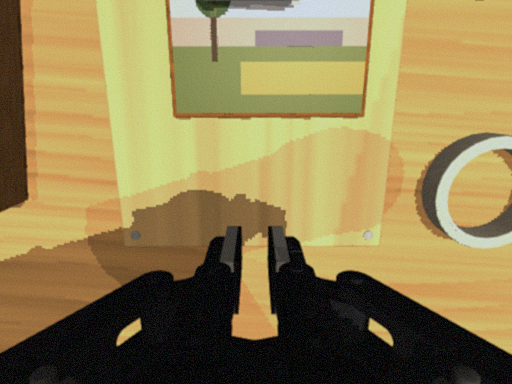

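The panel stays in place with the near edge straight at row 117. For the return throw I'll move the fingertip along the lever's arc, back and up together, because the first push jammed on friction.

```bash
python3 - <<'E'
from h import *
from rig import imaging
t=np.array([.5586,.0209]);th=.0725
M=np.array([[np.cos(th),-np.sin(th)],[np.sin(th),np.cos(th)]])
c=imaging.calibration("wrist")
for p in [(174,117),(366,117)]: print((M.T@(ray(c,p,.022)[:2]-t)*1e3).round(1))
E
python3 -m crank '[[0,0,-3,-35,0,0,0],[0,40,0,-20,0,0,0],[0,40,0,0,0,0,0],[0,40,0,0,0,0,0],[0,40,0,0,0,0,0],[0,40,0,0,0,0,0],[0,40,0,0,0,0,0],[0,3,0,0,0,0,0],[0,0,0,0,0,0,0]]'
python3 w.py
```

```text
[-42.4  54. ]
[-42.2 -85.5]
time: 13.22
tool_pos: [0.708, 0.0317, 0.3478]
eef_rot: [0.999, 0.037, -0.002, 0.0]
contact_force: [-1.6, 0.1, 0.2]
opening: -0.0004
t 13.22 board mm [ 1.498e+02 -1.000e-01] z 347.8 yaw err deg 0.04 tilt [-0.004 -0.001 -1.   ] F [-1.6  0.1  0.2] op -0.0004
```

```bash
python3 -m crank '[[0,0,0,30,0,0,0],[0,0,0,30,0,0,0],[0,0,0,30,0,0,0],[0,0,0,5,0,0,0],[0,0,0,0,0,0,0]]'
python3 w.py
python3 - <<'E'
from h import *
from rig import imaging
im=imaging.snapshot("scene")[:,:,::-1]
cv2.imwrite("pics/s8.png",cv2.convertScaleAbs(cv2.resize(im[150:290,160:340],None,fx=4,fy=4,interpolation=cv2.INTER_CUBIC),alpha=1.4))
E
```

```text
time: 13.85
tool_pos: [0.7079, 0.0317, 0.256]
eef_rot: [0.999, 0.037, 0.0, 0.0]
contact_force: [0.2, 0.4, 1.1]
opening: -0.0
t 13.85 board mm [149.7  -0. ] z 256.0 yaw err deg 0.08 tilt [ 0.001 -0.    -1.   ] F [0.2 0.4 1.1] op -0.0
```

View pics/s8.png

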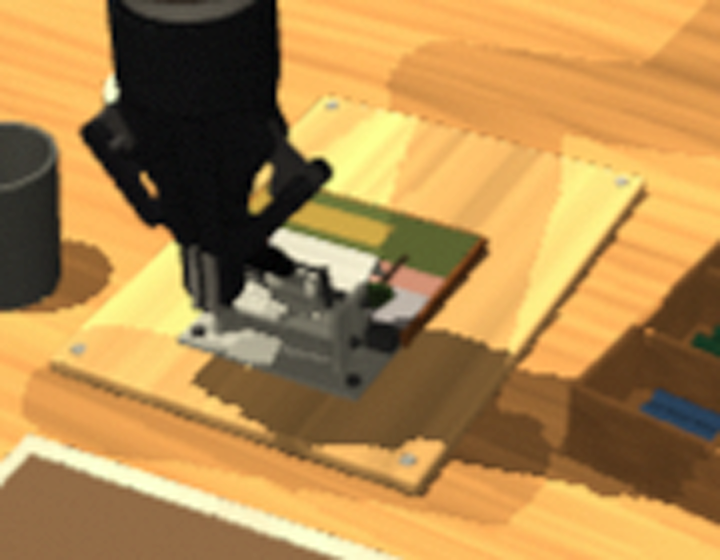

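The finger is behind the grip, with its tip near crop (220,300). I approach and throw along the arc.

```bash
python3 -m crank '[[0,-8,0,3,0,0,0],[0,-8,0,0,0,0,0],[0,-4,0,-2,0,0,0],[0,-4,0,-3,0,0,0],[0,-4,0,-3,0,0,0]]'
python3 w.py
python3 -m crank '[[0,-4,0,-3,0,0,0],[0,-4,0,-3,0,0,0],[0,-4,0,-2,0,0,0]]'
python3 w.py
```

```text
time: 14.52
tool_pos: [0.6802, 0.0297, 0.2608]
eef_rot: [0.999, 0.037, 0.001, -0.0]
contact_force: [1.6, -0.2, 0.2]
opening: 0.0001
t 14.53 board mm [121.9  -0. ] z 260.8 yaw err deg 0.06 tilt [ 0.001  0.    -1.   ] F [ 1.6 -0.2  0.2] op 0.0001
time: 14.9
tool_pos: [0.6678, 0.0288, 0.2684]
eef_rot: [0.999, 0.037, -0.0, 0.0]
contact_force: [-0.3, 0.1, 0.2]
opening: -0.0001
t 14.9 board mm [ 1.095e+02 -1.000e-01] z 268.4 yaw err deg 0.05 tilt [-0. -0. -1.] F [-0.3  0.1  0.2] op -0.0001
```

```bash
python3 -m crank '[[0,-4,0,-2,0,0,0],[0,0,0,0,0,0,0]]'; python3 w.py
python3 - <<'E'
from h import *
from rig import imaging
im=imaging.snapshot("scene")[:,:,::-1]
cv2.imwrite("pics/s9.png",cv2.convertScaleAbs(cv2.resize(im[150:290,160:340],None,fx=4,fy=4,interpolation=cv2.INTER_CUBIC),alpha=1.4))
E
```

```text
time: 15.15
tool_pos: [0.6639, 0.0285, 0.2705]
eef_rot: [0.999, 0.037, -0.0, -0.0]
contact_force: [0.7, 0.2, -0.4]
opening: 0.0001
t 15.15 board mm [ 1.056e+02 -1.000e-01] z 270.5 yaw err deg 0.06 tilt [-0.  0. -1.] F [ 0.7  0.2 -0.4] op 0.0001
```

View pics/s9.png

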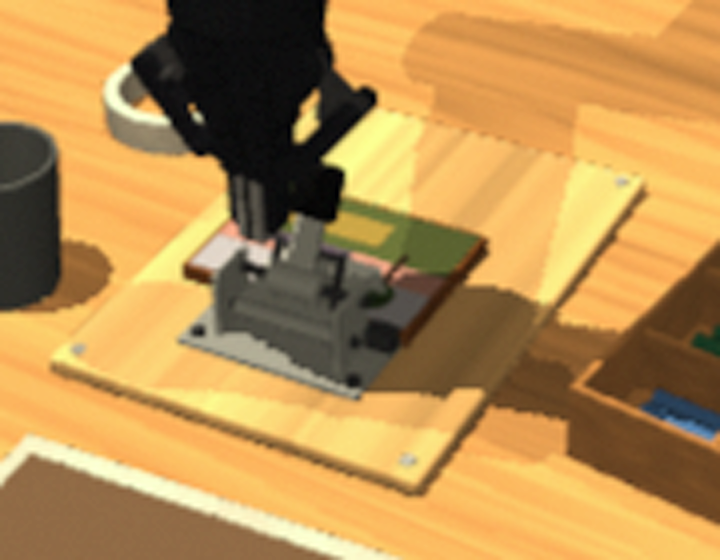

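The lever has sprung forward, with the grip at crop (320,190). I retreat up and away to check everything.

```bash
python3 -m crank '[[0,15,0,-10,0,0,0],[0,15,0,-30,0,0,0],[0,0,0,-50,0,0,0],[0,0,-40,-40,0,0,0],[0,0,-50,0,0,0,0],[0,0,-50,0,0,0,0],[0,0,-50,0,0,0,0],[0,0,-50,0,0,0,0],[0,0,-50,0,0,0,0],[0,0,0,0,0,0,0],[0,0,0,0,0,0,0]]'; python3 w.py
python3 - <<'E'
from h import *
from rig import imaging
im=imaging.snapshot("scene")[:,:,::-1]
cv2.imwrite("pics/s10f.png",im)
cv2.imwrite("pics/s10.png",cv2.convertScaleAbs(cv2.resize(im[150:290,160:340],None,fx=4,fy=4,interpolation=cv2.INTER_CUBIC),alpha=1.2))
im=imaging.snapshot("top")[:,:,::-1]
cv2.imwrite("pics/t10f.png",cv2.convertScaleAbs(im,alpha=1.4))
cv2.imwrite("pics/t10.png",cv2.convertScaleAbs(cv2.resize(im[150:250,215:345],None,fx=6,fy=6,interpolation=cv2.INTER_CUBIC),alpha=1.5))
E
```

```text
time: 16.58
tool_pos: [0.6728, 0.32, 0.3997]
eef_rot: [0.999, 0.037, -0.0, 0.0]
contact_force: [0.1, 0.3, 0.1]
opening: 0.0004
t 16.57 board mm [135.6 290. ] z 399.7 yaw err deg 0.08 tilt [-0.001 -0.001 -1.   ] F [0.1 0.3 0.1] op 0.0004
```

View pics/s10.png

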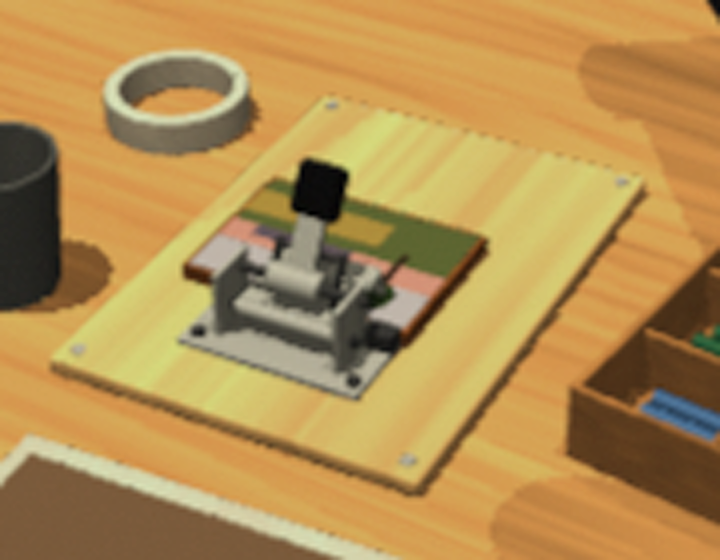

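View pics/t10.png

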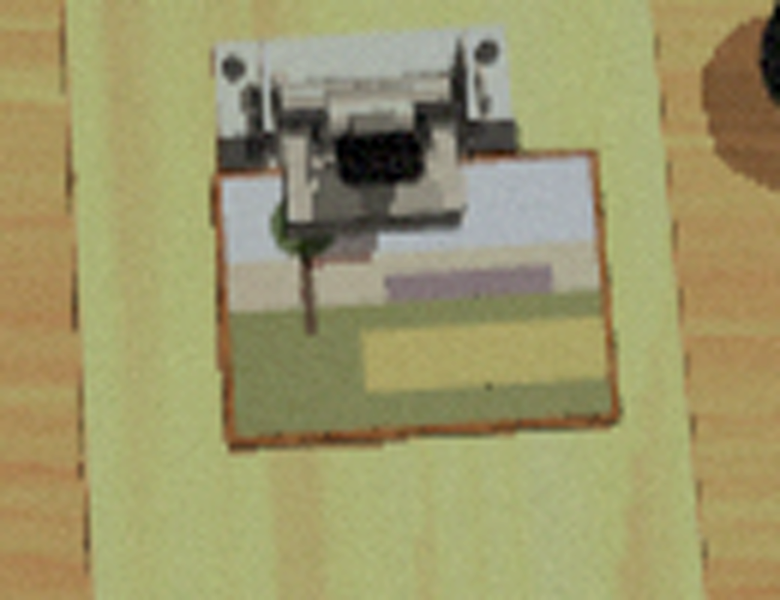

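View pics/t10f.png

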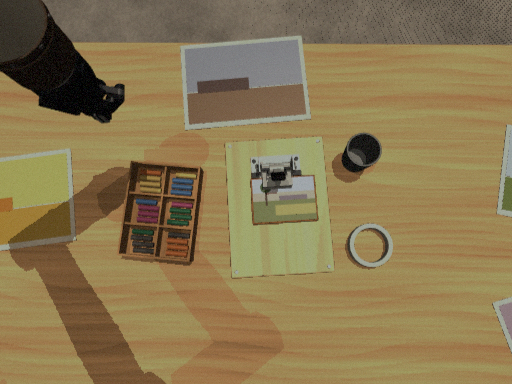

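The panel is under the jaw, flush with both stops, with corners at crop (215,175), (597,152), (620,425), (230,448). The grip is at (380,158) and the bystanders are unmoved. Numeric check:

Run:
```python
from h import *
from rig import imaging
c=imaging.calibration("top")
t=np.array([.5586,.0209]);th=.0725
M=np.array([[np.cos(th),-np.sin(th)],[np.sin(th),np.cos(th)]])
f=lambda u,v:((u+.5)/6-.5+215,(v+.5)/6-.5+150)
P=[ray(c,f(*p),.022) for p in [(215,175),(597,152),(620,425),(230,448)]]
tp,tq,rp=fit([(.05,.07),(.05,-.07),(-.05,-.07),(-.05,.07)],P)
print(M.T@(tp-t),tq-th,rp)
print("grip",M.T@(ray(c,f(380,158),.0876)[:2]-t))
for a in (0,.26,.45): print(a,73-50*np.sin(.81-a))
T=c["camera_from_world"]
for a in (0,.1,.2,.26,.3,.4,.45,.5):
    p=np.r_[t+M@np.array([.073-.05*np.sin(.81-a),0]),.045+.05*np.cos(.81-a)]
    q=T[:3,:3]@p+T[:3,3]; print(a,(((c["fx"]*q[0]/q[2]+c["cx"])-215)*6).round(),(((c["fy"]*q[1]/q[2]+c["cy"])-150)*6).round())
```

```text
[ 0.009087   -0.01298262] -0.0025131504593303017 [0.00087957 0.00070307 0.00079993 0.00071701]
grip [ 4.72216144e-02 -3.56242166e-05]
0 36.78564128149287
0.26 46.865638553467036
0.45 55.3862883362455
0 378.0 191.0
0.1 378.0 178.0
0.2 378.0 165.0
0.26 377.0 157.0
0.3 377.0 151.0
0.4 377.0 136.0
0.45 376.0 129.0
0.5 376.0 121.0
```

Panel x = 9.1 mm, y = -13 mm and yaw -0.003 rad, with the lever at about 0.26 rad. All of these are within limits.

```bash
python3 -c "
from rig import job
print(job.job_done())"
```

```text
the job is handed in; nothing more can be done
None
```

The panel is clipped in place and I've handed the job in. My last checks were all within limits, but no verdict was reported.

**What I did:** I threw the lever back with shut fingers. I then pushed the panel square with both open fingertips until it met the stops at about 7 N. Finally I threw the lever forward from behind, and the jaw sprang shut on the panel. The last check was at about 16.6 s, against the 64 s limit.

**Last checks (top camera):**

| Check | Measured | Required |
|---|---|---|
| Panel x on the board | 9.1 mm | 6 to 14 mm |
| Panel y on the board | -13 mm | -25 to 25 mm |
| Panel angle to the board | -0.003 rad | below 0.06 rad |
| Lever angle | about 0.26 rad | below 0.45 rad |

The jaw looks seated on the panel, but I did not measure its angle. The pastel box, water pot and tape roll look unmoved in the pictures.

**Close or in disagreement:**
- **Wrist force:** the first lever push jammed on friction and the force reached about 110 N at the one point I read it, close to the 120 N limit. I did not see the peak between readings.
- **Centring:** the panel sits 13–16 mm off centre (-13 mm from the top camera, -15.7 mm from an earlier wrist picture). I left it because it was within tolerance.
- **Near edge of the panel:** the wrist camera put it about 2 mm short of home, while the top camera and the contact force showed it touching. That is within the calibration error.

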